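# Dock the sensor module and hold the recessed pairing button

### The arm

A 6-joint arm with a two-finger parallel gripper is mounted at the origin on the work surface. World frame = base frame: x ahead of the robot, y to its left, z up, the work surface at z = 0. Lengths are in m, angles in rad, forces in N, time in s.
With the tool pointing down it reaches from about 0.3 to 0.875 m from the base axis. Payload 6.4 kg.
Tool frame: the origin (TCP) lies midway between the tips of the shut fingers; the grasp point (between the pads) lies ctrl.grip_depth behind it (ctrl.grip_depth is the distance from the TCP to the grasp point, in m); x points along the fingers, y is the direction in which the jaws open and shut, and the axes are right-handed (so a half turn about x gives the same grasp; the last joint's range is limited). The gripper opens to 85 mm and grips with 20 to 120 N. Pads are 22 mm wide; open, the fingers measure 114 mm over their backs; the gripper's body (76 mm by 85 mm) begins 54 mm behind the grasp point. The pads swing forward as they close: fully open they stand 13 mm farther back than shut.
Start: joints at [0.93, 0.181, 1.607, -0, 1.354, -0.206], TCP at [0.242, 0.522, 0.231] pointing down, gripper open.
Joint ranges: [-2.99, 2.99], [-0.89, 2.07], [0.3, 2.58], [-1.14, 4.28], [0, 2.63], [-3.12, 3.12]. Speed limits (rad/s): [2.57, 2.57, 3.01, 3.14, 3.14, 3.14].

### API

Orientations are given as a unit quaternion [w, x, y, z].
In Python, from bench import ctrl gives the robot as it stands.
- The arm moves only by the shell command python3 -m creep 'ROWS'. ROWS is text: rows parted by semicolons, each of 7 numbers parted by spaces: the opening, from 0 (shut) to 1 (fully open), then the shift along the tool's x, y, z in cm, then the turn, a rotation vector about the tool's x, y, z in rad. In form: claw x y z ax ay az; .... A call has 1 to 10 rows; each row shifts and turns the pose as measured when the row begins, along the tool's axes as they then stand; what a row does not reach is not made up. A row lasts 1/8 s, in which the tool goes at most 62.5 mm and 10.7 degrees, less where a joint would pass 70% of its speed; a pose out of reach is approached as far as the arm can. A call with a gripper value outside its range is refused whole. The fingers move at their own pace and stop on an object; the grip force is fixed at half the most. Time passes only in rows, so rows that do not move let the fingers close. It gives the time, the measured TCP pose, the force and the opening at its end, in the units of the state.
- ctrl.get_obs(): the state, without advancing time (a new reading comes with each control period).
- ctrl.camera(name): name is "side" or "top"; returns (picture, depth): 420x560x3 uint8, blue, green, red; 420x560 float32, m along the optical axis (not along the pixel's ray), 0 where there is no reading.
- ctrl.calibration(name): a dict with "mtx" (3x3 intrinsics, pixels), "R" (3x3) and "t" (3): a world point X has camera coordinates R X + t. Camera axes: x right, y down, z forward; pixel columns grow to the right and rows downward; lengths in m; the calibration is good to about 2 mm. A picture is of the moment at which its call begins. calibration takes no time and is no camera call.
- ctrl.hand_in(): hands the job in, once; it reports no verdict.
Trained networks look in the newest picture that a camera, given by its name, has taken for a name from the list of things; names that differ only in an ending like _2 or _b are one class to them, and where a whole thing is asked for, a point or a joint stands for the part that bears it (a point fixed in the world has none). Each returns a list of dicts, best first, with "confidence" (0 to 1); they miss things now and then, are a little off and sometimes report something else, mostly with a low value. They report only what shows in the picture. A call takes as long as a camera call. They do not tell look-alikes from the thing itself.
- ctrl.find_in(query, camera): "rect" ([left, top, right, bottom] in pixels, round what is visible of it).
The state is a dict: "time_s": time; "q": joint angles; "dq": joint speeds; "joint_efforts": joint torques, N m; "eef_pos": TCP position; "eef_rot": TCP orientation; "wrist_force": force on the tool from outside, world axes, zero at the start; "torque": the same for the moment, N m; "opening": opening from 0.0 (shut) to 1.0 (fully open).
Only numpy, scipy, OpenCV 4.12 (cv2) and the standard library are available. Lean on these libraries where they do the work, as an engineer would, in place of code of your own. Each camera call takes 0.05 s, during which the arm holds its last target.

### The job

Slide the loose sensor module along its tray until it butts flush against the data logger with no gap left. Then take the stylus from its stand, reach its thin tip down through the round hole in the top of the logger and push the recessed pairing button fully down. Finish while still gripping the stylus and holding the button down with it, the module still flush; leave the beaker, flask and test-tube rack where they stand.

Things in the scene. Friction and masses are not known exactly. Their poses are not given: they have to be found in the camera images.
- logger: White plastic data logger fixed to the table, 120 (x) x 110 (y) x 60 (z) mm, with a blank dark display on top; it does not move. Origin: centre of its underside, on the table; z up. A grey docking tray is part of it and runs out from its +y side: floor 80 mm wide (x) and 6 mm thick, from y = 55 to y = 205 mm, open at the far end, with a 6 mm thick, 14 mm high (from the table) rail along each side; 63 mm clear between the rails.
- dock_face (a point): Point on the logger's +y side face against which the module butts, in the middle of the tray's width, 28.5 mm above the table. Axes as the logger's: y points out along the tray, away from the logger.
- module: Loose white box-shaped sensor module, 60 (x) x 75 (y) x 45 (z) mm, about 0.15 to 0.3 kg, with a round black disc on top. It lies on the tray floor between the rails (1.5 mm play each side), some 25 to 55 mm short of the logger, and slides freely along the tray. Origin: its centre, half-way up (28.5 mm above the table). Axes parallel to the logger's within a few hundredths of a rad; its -y face butts the logger.
- module_face (a point): Centre of the module's -y face, the one that faces the logger: 37.5 mm along -y from the module's origin. Flush when it meets dock_face.
- hole_mouth (a point): Centre of the round hole in the logger's top face, 60 mm above the table, at x = -25, y = -15 mm in the logger's frame. The hole is 14 mm in diameter, vertical, with rigid walls.
- button_top (a point): Centre of the top of the recessed pairing button (11 mm across, grey), inside the hole on its axis: 20 mm below the hole's mouth when up, 26 mm when fully down. Moves with the button.
- pair_button (a joint): Travel of the pairing button in m: 0 up, 0.006 fully down against a hard stop. Plain spring, 1 N per mm: fully down takes 6 N; it comes back up when let go.
- stylus: Loose metal stylus, 50 g, 121 mm long, standing upright in its stand: a round aluminium handle 16 mm in diameter and 75 mm long above a round steel rod 6 mm in diameter and 45 mm long. Origin: on the axis, at the middle of the handle's length (85.5 mm above the table at the start); its z axis runs along the stylus, up from tip to handle. The handle reaches from 37.5 mm below to 37.5 mm above the origin.
- stylus_tip (a point): The free lower end of the stylus's rod, 82.5 mm below the stylus's origin along its axis.
- stand: Grey plastic stylus stand fixed to the table, 64 x 64 x 48 mm, a block with an 8 mm hole down its middle. The stylus's rod is in the hole and the foot of its handle rests on the stand's top, 48 mm above the table; lift the stylus straight up by 50 mm or more to clear it. Stands either to the left or to the right of the logger. Origin: centre of its underside.
- beaker: Bystander: loose clear glass beaker, 74 mm wide, 85 mm high, on the other side of the logger from the stylus stand. Origin: centre of its underside.
- flask: Bystander: loose conical green glass flask, 76 mm wide, 110 mm high, standing on the table beyond the logger. Origin: centre of its underside.
- tube_rack: Bystander: loose white rack with four capped test tubes, 50 x 120 mm, 120 mm high, standing on the table beyond the logger. Origin: centre of its underside.
Things that resemble listed ones, but are neither listed nor needed, are in the scene too. Leave any pink look-alike of the module alone.

How it is judged:
On the way, in this order (a step that is already met when the one before it is completed fails the run):
1. the module is butted flush against the logger (y of module_face in the frame of dock_face below 0.002 m and x of module_face in the frame of dock_face between -0.004 and 0.004 m and z of module_face in the frame of dock_face between -0.003 and 0.003 m and angle between the y axis of module and the y axis of logger, either way round below 0.04 rad), for 0.2 s.
2. the stylus, through the hole, pushes the button down (value of joint pair_button above 0.004 m and horizontal distance between stylus_tip and button_top below 0.006 m and z of stylus_tip in the frame of hole_mouth below -0.015 m and contact force between stylus and logger above 2 N), for 0.2 s.
At the end, for the whole second after the job is handed in: Module flush with logger: gap < 2 mm, 4 mm sideways, 3 mm in height, 0.04 rad. Stylus in the fingers, within 0.35 rad of upright, tip > 15 mm down the hole and within 6 mm of the button's axis, pushing > 2 N, button > 4 of 6 mm down, all through the last second (all of step 1 and all of step 2 and contact force between stylus and the fingers above 1 N and angle between stylus's own z axis and vertical below 0.35 rad); the arm keeps its last pose, push and grip.
It fails at once if the beaker is moved more than 20 mm (distance of beaker from where it was at the start of the episode above 0.02 m).
It fails at once if the flask is moved more than 20 mm (distance of flask from where it was at the start of the episode above 0.02 m).
It fails at once if the tube rack is moved more than 20 mm (distance of tube_rack from where it was at the start of the episode above 0.02 m).
It also fails if it takes over 54 s, if anything falls off the work surface, if the arm or the gripper's body presses on something with over 40 N, if the wrist force passes 120 N, or if a joint passes its speed limit or range.

## Working session

There is one attempt and no reset: what is moved stays moved. The work goes in short steps, Python scripts to look and compute and a shell command to move; the robot and the scene stay as the last step left them, time stands still between calls to the robot, and variables do not carry over. Pictures are saved under pics/ and viewed, and the job is handed in when it is done.

```bash
ls; mkdir -p pics
python3 - <<'E'
from bench import ctrl
import cv2,numpy as np
print(ctrl.get_obs(), ctrl.grip_depth)
for n in("side","top"):
    p,d=ctrl.camera(n); cv2.imwrite(f"pics/{n}0.png",p); np.save(f"pics/{n}0.npy",d)
    c=ctrl.calibration(n); print(n,c["mtx"].tolist(),np.round(-c["R"].T@c["t"],3),np.round(c["R"],3).tolist())
    for q in("logger","module","stylus","stand","beaker","flask","tube_rack"):
        print(q,[(r["confidence"],np.round(r["rect"]).tolist()) for r in ctrl.find_in(q,n)])
E
```

```text
pics
{'time_s': 0.0, 'q': array([ 9.29751550e-01,  1.81496608e-01,  1.60802289e+00, -5.38379271e-07,
        1.35380213e+00, -2.06322597e-01]), 'dq': array([ 0.00140073,  0.00035548,  0.00098023, -0.00103257,  0.0002735 ,
       -0.00084847]), 'joint_efforts': array([-5.70202264e-04, -4.44888103e+01, -3.51327789e+01, -4.84282245e-04,
        9.44614818e-03, -1.27859400e-05]), 'eef_pos': array([0.24182174, 0.52106317, 0.23040195]), 'eef_rot': array([ 0.69021712,  0.15193269,  0.69071941, -0.15304731]), 'wrist_force': array([-1.16093703, -0.09522388,  0.1357837 ]), 'torque': array([ 0.0475939 , -0.01690849,  0.03084216]), 'opening': 0.9985034959608412} 0.0187
side [[423.56102065489205, 0.0, 274.43101866398797], [0.0, 423.56102065489205, 202.10935119740816], [0.0, 0.0, 1.0]] [ 0.065 -0.555  0.678] [[0.726, -0.687, 0.014], [-0.411, -0.451, -0.792], [0.551, 0.569, -0.61]]
logger [(0.73, [230.0, 202.0, 326.0, 274.0])]
module [(0.77, [239.0, 194.0, 274.0, 226.0]), (0.66, [184.0, 207.0, 217.0, 244.0])]
stylus []
stand [(0.87, [317.0, 330.0, 377.0, 386.0])]
beaker [(0.97, [136.0, 158.0, 163.0
[... 161 characters left out ...]
3136872, 0.0, 286.6254663010181], [0.0, 509.1196373136872, 201.90686135996214], [0.0, 0.0, 1.0]] [0.497 0.011 1.146] [[0.001, -1.0, -0.007], [-0.997, -0.001, -0.081], [0.081, 0.007, -0.997]]
logger [(0.75, [237.0, 173.0, 360.0, 236.0]), (0.15, [452.0, 262.0, 470.0, 273.0])]
module [(0.7, [229.0, 237.0, 266.0, 277.0]), (0.65, [247.0, 180.0, 290.0, 213.0])]
stylus [(0.66, [453.0, 263.0, 470.0, 270.0])]
stand [(0.7, [433.0, 248.0, 472.0, 283.0]), (0.49, [114.0, 238.0, 158.0, 274.0])]
beaker [(0.86, [116.0, 238.0, 155.0, 274.0]), (0.46, [137.0, 130.0, 172.0, 170.0]), (0.3, [450.0, 263.0, 468.0, 273.0])]
flask [(0.59, [135.0, 131.0, 172.0, 168.0])]
tube_rack [(0.71, [372.0, 111.0, 438.0, 158.0])]
```

View pics/side0.png

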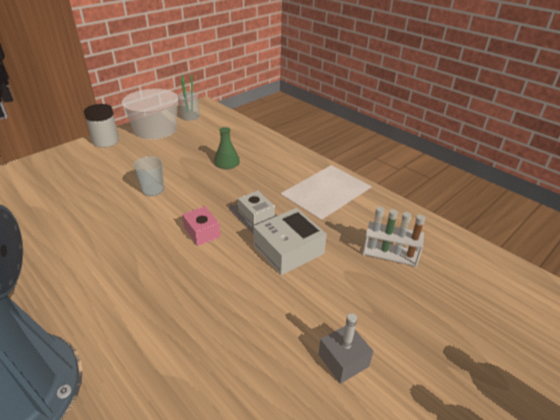

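View pics/top0.png

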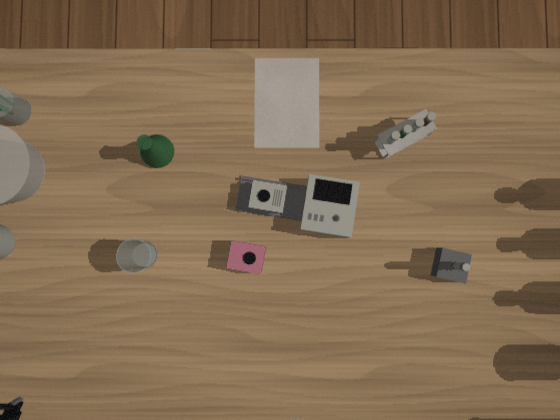

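Top view: the white module at (267,196) sits on the tray, with the logger at (331,206). The pink box at (247,257) lies on the bare table, so it is the look-alike. The stylus stand is at (451,265), the beaker at (137,256), the flask at (157,150) and the rack at (405,135). Next I'll measure from the top depth and enlarge a crop to confirm.

```bash
cat > h.py <<'E'
import cv2,numpy as np
from bench import ctrl
def cloud(n,d):
    c=ctrl.calibration(n);K=c["mtx"];v,u=np.mgrid[:420,:560]
    P=np.stack([(u-K[0,2])/K[0,0]*d,(v-K[1,2])/K[1,1]*d,d],-1)
    return (P-c["t"])@c["R"]
def proj(n,X):
    c=ctrl.calibration(n);p=np.atleast_2d(X)@c["R"].T+c["t"];p=p@c["mtx"].T
    return p[:,:2]/p[:,2:]
def rect(n,d,box,z0,z1,keep=1):
    W=cloud(n,d);l,t,r,b=box
    w=W[t:b,l:r].reshape(-1,3);m=(w[:,2]>z0)&(w[:,2]<z1)&(d[t:b,l:r].ravel()>0)
    w=w[m]
    return cv2.minAreaRect((w[:,:2]*1000).astype(np.float32)),np.median(w[:,2]),len(w)
E
python3 - <<'E'
from h import *
d=np.load("pics/top0.npy");im=cv2.imread("pics/top0.png")
print("logger",rect("top",d,(295,165,370,245),.054,.066))
print("module",rect("top",d,(235,170,300,220),.045,.057))
print("tray",rect("top",d,(225,165,312,225),.001,.02))
print("stand",rect("top",d,(420,240,480,290),.042,.054))
print("stylus",rect("top",d,(420,240,490,290),.11,.13))
for q,b in dict(beaker=(110,230,160,280),flask=(130,125,180,172),rack=(365,100,445,165)).items(): print(q,rect("top",d,b,.02,.14))
W=cloud("top",d)
for u,v in((400,350),(500,330),(336,218),(331,190)):print(u,v,W[v,u])
cv2.imwrite("pics/crop1.png",cv2.resize(im[160:285,225:370],None,fx=5,fy=4.8,interpolation=2)[:600])
E
```

```text
logger (((579.8739624023438, -73.54151916503906), (110.49653625488281, 120.18809509277344), 80.96728515625), np.float64(0.0597860893327611), 2836)
module (((600.2461547851562, 61.539058685302734), (74.9725341796875, 60.046443939208984), 80.68647003173828), np.float64(0.05094191528846796), 955)
tray (((607.5484008789062, 61.71493911743164), (134.03355407714844, 195.07908630371094), 0.054842762649059296), np.float64(0.004891532968206817), 2014)
stand (((452.16912841796875, -338.05096435546875), (65.91828918457031, 64.0864486694336), 77.08870697021484), np.float64(0.04739102770061308), 790)
stylus (((452.3418273925781, -337.3544006347656), (15.331307411193848, 15.12232494354248), 41.6206169128418), np.float64(0.12216673283595819), 65)
beaker (((472.8743896484375, 338.4353332519531), (70.343505859375, 73.25946044921875), 0.21304082870483398), np.float64(0.06314906311970228), 709)
flask (((704.542236328125, 310.1402587890625), (63.563167572021484, 68.64323425292969), 57.34280014038086), np.float64(0.0533369858263205), 823)
rack (((739.3556518554688, -240.53086853027344), (50.28334426879883, 121.78424835205078), 28.201908111572266), np.float64(0.06228474852877169), 1348)
400 350 [ 0.26320288 -0.23093347 -0.00114383]
500 330 [ 0.3073575  -0.45149562  0.00062464]
336 218 [ 0.55247998 -0.08851617  0.03630708]
331 190 [ 0.61134366 -0.0760907   0.05991624]
```

View pics/crop1.png

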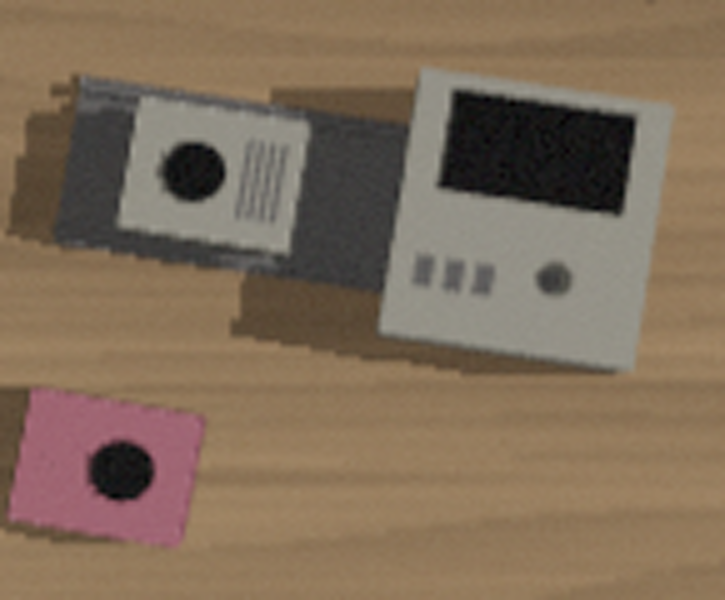

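The white module at top (267,196) is in the tray, with the dark tray visible around it. The pink box is off the tray. Logger yaw is about -0.157 rad and the gap about 44 mm. I'll push with shut fingers against the module's far face.

```bash
cat >> h.py <<'E'
from scipy.spatial.transform import Rotation as Ro
LC=np.array([.5799,-.0735]);A=np.deg2rad(80.97-90)
LX=np.array([np.cos(A),np.sin(A),0]);LY=np.array([-np.sin(A),np.cos(A),0])
def L(x,y,z): return np.array([LC[0],LC[1],0])+LX*x+LY*y+np.array([0,0,z])
def toL(p): d=np.asarray(p)-[LC[0],LC[1],0]; return np.round([d@LX*1000,d@LY*1000,d[2]*1000],1)
def tool():
    o=ctrl.get_obs();q=o["eef_rot"];return o,Ro.from_quat([q[1],q[2],q[3],q[0]])
def down(yv):
    x=np.array([0,0,-1.]);return Ro.from_matrix(np.stack([x,yv,np.cross(x,yv)],1))
def go(p,yv=None):
    o,R=tool();s=R.inv().apply(np.asarray(p)-o["eef_pos"])*100
    out=dict(shift_cm=np.round(s,2))
    if yv is not None:
        out["rot"]=np.round((R.inv()*down(np.asarray(yv))).as_rotvec(),3)
    return out
def st():
    o,R=tool();print("t",round(o["time_s"],2),"pos",np.round(o["eef_pos"],4),"L",toL(o["eef_pos"]),"F",np.round(o["wrist_force"],1),"open",round(o["opening"],3));print(np.round(R.as_matrix(),3).tolist())
E
python3 - <<'E'
from h import *
st();p=L(0,205,.2)
for y in(LX,-LX):print(go(p,y))
print(p,go(p),proj("top",L(-25,-15,.06)), proj("top",L(-25,-15,.04)))
E
```

```text
t 0.8 pos [0.2422 0.5215 0.2313] L [-426.9  534.7  231.3] F [ 0.5  0.1 -1. ] open 0.999
[[0.0, 0.421, 0.907], [0.0, 0.907, -0.421], [-1.0, 0.0, 0.0]]
{'shift_cm': array([ 4.590000e+00,  1.967769e+04, -5.554390e+03]), 'rot': array([ 1.294, -0.   , -0.   ])}
{'shift_cm': array([ 4.590000e+00,  1.967769e+04, -5.554390e+03]), 'rot': array([-1.848,  0.   , -0.   ])}
[3.27549772e+01 2.02385791e+02 2.00000000e-01] {'shift_cm': array([ 4.590000e+00,  1.967769e+04, -5.554390e+03])} [[ -4409.44806552 -11361.03676522]] [[ -4489.69321262 -11559.17933924]]
```

```bash
sed -i 's/LX\*x+LY\*y+/LX*x\/1000+LY*y\/1000+/' h.py
python3 - <<'E'
from h import *
p=L(0,200,.2)
print(p,go(p,LX),proj("top",L(-25,-15,.06)), proj("top",L(-25,-15,.04)))
E
```

```text
[0.61129032 0.12402126 0.2       ] {'shift_cm': array([  3.13, -20.51,  50.22]), 'rot': array([ 1.294, -0.   , -0.   ])} [[335.05907063 217.26955432]] [[334.25087487 217.74113245]]
```

```bash
python3 -m creep '0 0 -2 5 0 0 0; 0 0 -2.2 5.3 0 0 0; 0 0 -2.2 5.3 0 0 0; 0 0 -2.2 5.3 0 0 0; 0 0 -2.2 5.3 0 0 0; 0 0 -2.2 5.3 0 0 0; 0 0 -2.2 5.3 0 0 0; 0 0 -2.2 5.3 0 0 0; 0 0 -2.2 5.3 0 0 0; 0 0 0 0 0 0 0'
python3 - <<'E'
from h import *
st();print(go(L(0,200,.2),LX))
E
```

```text
time_s: 2.05
eef_pos: [0.6013, 0.1337, 0.2326]
eef_rot: [0.692, 0.153, 0.689, -0.15]
wrist_force: [-1.1, 0.5, -0.3]
opening: 0.001
t 2.05 pos [0.6013 0.1337 0.2326] L [-11.4 208.  232.6] F [-1.1  0.5 -0.3] open 0.001
[[0.005, 0.418, 0.908], [0.003, 0.908, -0.418], [-1.0, 0.004, 0.003]]
{'shift_cm': array([ 3.26, -0.48,  1.3 ]), 'rot': array([ 1.297, -0.   , -0.006])}
```

```bash
python3 -m creep '0 0 0 0 .185 0 0; 0 0 0 0 .185 0 0; 0 0 0 0 .185 0 0; 0 0 0 0 .185 0 0; 0 0 0 0 .185 0 0; 0 0 0 0 .185 0 0; 0 0 0 0 .185 0 0; 0 0 0 0 0 0 0'
python3 - <<'E'
from h import *
st();print(go(L(0,200,.1),LX))
E
```

```text
time_s: 3.05
eef_pos: [0.5967, 0.1392, 0.2318]
eef_rot: [0.454, 0.542, 0.457, -0.54]
wrist_force: [-0.7, -0.2, 1.0]
opening: -0.001
t 3.05 pos [0.5967 0.1392 0.2318] L [-16.8 212.7 231.8] F [-0.7 -0.2  1. ] open -0.001
[[0.001, 0.985, -0.17], [0.005, -0.17, -0.985], [-1.0, -0.0, -0.005]]
{'shift_cm': array([13.17,  1.69,  1.32]), 'rot': array([-0.013, -0.005,  0.   ])}
```

```bash
python3 -m creep '0 4.5 .8 .4 -.013 -.005 0; 0 4.5 .8 .3 0 0 0; 0 4.5 .1 0 0 0 0; 0 0 0 0 0 0 0'
python3 - <<'E'
from h import *
st();print(go(L(0,205,.03),LX))
E
```

```text
time_s: 3.55
eef_pos: [0.613, 0.1321, 0.0957]
eef_rot: [0.465, 0.534, 0.464, -0.532]
wrist_force: [0.3, -0.5, -0.2]
opening: 0.002
t 3.55 pos [0.613  0.1321 0.0957] L [  0.4 208.2  95.7] F [ 0.3 -0.5 -0.2] open 0.002
[[0.004, 0.991, -0.137], [0.0, -0.137, -0.991], [-1.0, 0.003, -0.001]]
{'shift_cm': array([ 6.57, -0.07,  0.33]), 'rot': array([ 0.02 , -0.001, -0.003])}
```

```bash
python3 -m creep '0 3.5 0 0 .02 0 0; 0 3.2 0 .1 0 0 0; 0 0 0 0 0 0 0'
python3 - <<'E'
from h import *
p,d=ctrl.camera("top");cv2.imwrite("pics/t1.png",cv2.resize(p[140:260,200:380],None,fx=4.4,fy=4.4))
st();print(go(L(0,185,.03),LX))
E
```

```text
time_s: 3.92
eef_pos: [0.6175, 0.1325, 0.0346]
eef_rot: [0.464, 0.54, 0.458, -0.532]
wrist_force: [-0.2, 0.2, 0.6]
opening: 0.005
t 3.98 pos [0.619  0.1326 0.0364] L [  6.2 209.7  36.4] F [0.4 1.4 0.3] open 0.003
[[0.016, 0.989, -0.15], [0.001, -0.15, -0.989], [-1.0, 0.016, -0.003]]
{'shift_cm': array([ 0.62, -0.65,  2.47]), 'rot': array([ 0.007, -0.004, -0.016])}
```

View pics/t1.png

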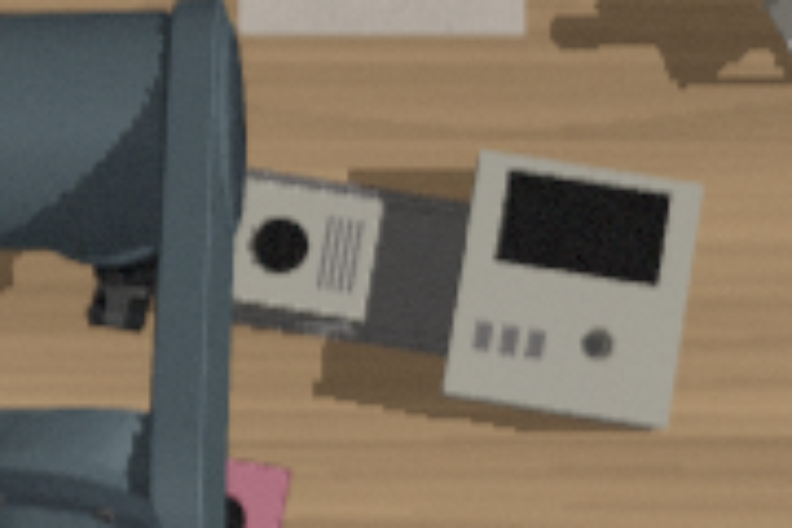

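The module is still unmoved at (310,247) in the crop and the fingers are behind it. Centre up, then push.

```bash
python3 -m creep '0 .5 -.65 .5 .007 0 -.016; 0 0 0 .8 0 0 0; 0 0 0 .8 0 0 0; 0 0 0 0 0 0 0'
python3 - <<'E'
from h import *
st();print(go(L(0,150,.03),LX))
E
```

```text
time_s: 4.47
eef_pos: [0.6127, 0.1115, 0.0376]
eef_rot: [0.46, 0.54, 0.459, -0.534]
wrist_force: [0.1, -0.3, -0.2]
opening: 0.001
t 4.47 pos [0.6127 0.1115 0.0376] L [  3.4 187.9  37.6] F [ 0.1 -0.3 -0.2] open 0.001
[[0.008, 0.988, -0.155], [0.004, -0.155, -0.988], [-1.0, 0.008, -0.005]]
{'shift_cm': array([ 0.73, -0.35,  3.79]), 'rot': array([ 0.002, -0.005, -0.008])}
```

```bash
python3 -m creep '0 .7 -.4 .6 0 -.005 -.008; 0 0 0 .8 0 0 0; 0 0 0 .8 0 0 0; 0 0 0 .8 0 0 0;  0 0 0 0 0 0 0'
python3 - <<'E'
from h import *
st();print(go(L(0,145,.03),LX))
E
```

```text
time_s: 5.1
eef_pos: [0.6041, 0.0814, 0.0303]
eef_rot: [0.459, 0.538, 0.46, -0.537]
wrist_force: [-0.2, 0.0, 0.5]
opening: -0.002
t 5.1 pos [0.6041 0.0814 0.0303] L [ -0.4 156.7  30.3] F [-0.2  0.   0.5] open -0.002
[[0.0, 0.988, -0.156], [0.001, -0.156, -0.988], [-1.0, -0.0, -0.001]]
{'shift_cm': array([0.03, 0.04, 1.17]), 'rot': array([ 0.001, -0.001,  0.   ])}
```

```bash
python3 -m creep '0 0 0 .5 0 0 0; 0 0 0 .5 0 0 0; 0 0 0 0 0 0 0'
python3 - <<'E'
from h import *
p,d=ctrl.camera("top");cv2.imwrite("pics/t2.png",cv2.resize(p[140:260,200:380],None,fx=4.4,fy=4.4))
st()
print("module",rect("top",d,(255,180,312,220),.045,.054))
E
```

```text
time_s: 5.48
eef_pos: [0.6023, 0.0708, 0.0303]
eef_rot: [0.459, 0.538, 0.46, -0.537]
wrist_force: [0.6, -0.3, -0.6]
opening: -0.001
t 5.53 pos [0.6022 0.0709 0.0302] L [ -0.6 146.1  30.2] F [ 0.3  0.1 -0.1] open -0.002
[[-0.0, 0.988, -0.155], [0.001, -0.155, -0.988], [-1.0, -0.0, -0.001]]
module (((578.6441040039062, 11.064010620117188), (54.74303436279297, 93.91887664794922), 35.82350158691406), np.float64(0.050569127932244495), 342)
```

View pics/t2.png

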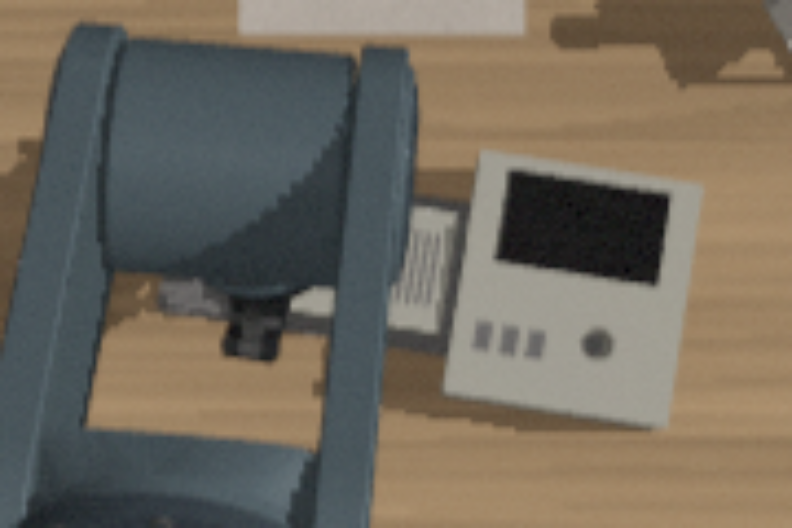

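The module's edge at crop (445,270) is still a few millimetres short of the logger's edge at (465,270). Push on in small steps, watching the force.

```bash
python3 -m creep '0 0 0 .3 0 0 0; 0 0 0 .3 0 0 0; 0 0 0 0 0 0 0'; python3 -m creep '0 0 0 .3 0 0 0; 0 0 0 0 0 0 0'
```

```text
time_s: 5.9
eef_pos: [0.6013, 0.0655, 0.0302]
eef_rot: [0.459, 0.538, 0.46, -0.537]
wrist_force: [1.4, 2.9, 1.0]
opening: 0.004
time_s: 6.15
eef_pos: [0.6013, 0.0658, 0.0303]
eef_rot: [0.458, 0.539, 0.461, -0.535]
wrist_force: [0.5, -0.9, -0.1]
opening: -0.001
```

```bash
python3 -m creep '0 0 0 .5 0 0 0'; python3 -m creep '0 0 0 .8 0 0 0';python3 -m creep '0 0 0 .8 0 0 0'
python3 - <<'E'
from h import *
p,d=ctrl.camera("top");cv2.imwrite("pics/t3.png",cv2.resize(p[140:260,200:380],None,fx=4.4,fy=4.4))
st()
E
```

```text
time_s: 6.28
eef_pos: [0.6012, 0.0653, 0.0305]
eef_rot: [0.456, 0.542, 0.462, -0.533]
wrist_force: [7.1, 33.6, -0.3]
opening: 0.001
time_s: 6.4
eef_pos: [0.6012, 0.0654, 0.0308]
eef_rot: [0.453, 0.546, 0.464, -0.53]
wrist_force: [10.1, 45.4, -2.4]
opening: -0.001
time_s: 6.52
eef_pos: [0.6013, 0.0656, 0.0311]
eef_rot: [0.451, 0.55, 0.467, -0.526]
wrist_force: [8.2, 36.5, -1.9]
opening: 0.004
t 6.58 pos [0.6013 0.0656 0.0312] L [ -0.7 140.8  31.2] F [ 8.  37.6 -2. ] open -0.003
[[0.012, 0.987, -0.158], [0.04, -0.158, -0.987], [-0.999, 0.006, -0.041]]
```

View pics/t3.png

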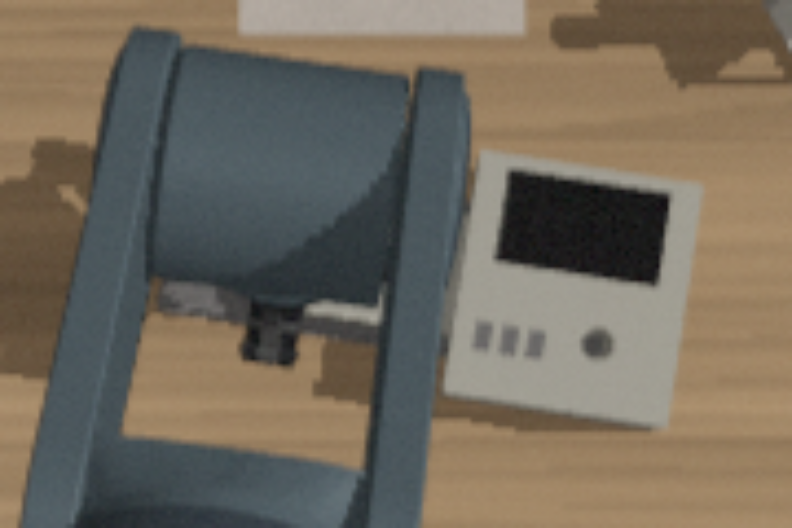

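A firm stop at about 40 N with TCP at y=141 mm matches flush contact. Back off, rise and look.

```bash
python3 -m creep '0 0 0 -1.5 0 0.04 0; 0 0 0 -2 0 0 0; 0 -3 0 -2 0 0 0; 0 -6 0 0 0 0 0; 0 -6 0 0 0 0 0; 0 -3 0 -3 0 0 0; 0 0 0 -5 0 0 0; 0 0 0 -3 0 0 0'
python3 - <<'E'
from h import *
p,d=ctrl.camera("top");cv2.imwrite("pics/t4.png",cv2.resize(p[140:260,200:380],None,fx=4.4,fy=4.4))
q,e=ctrl.camera("side");cv2.imwrite("pics/s4.png",cv2.resize(q[170:290,200:360],None,fx=5,fy=5))
st()
r=rect("top",d,(258,180,306,222),.047,.0545);print(r,toL([r[0][0][0]/1000,r[0][0][1]/1000,0]))
print("logger",rect("top",d,(295,165,370,245),.056,.066))
E
```

```text
time_s: 7.58
eef_pos: [0.6243, 0.2154, 0.2287]
eef_rot: [0.442, 0.559, 0.471, -0.519]
wrist_force: [-0.0, -0.1, 0.4]
opening: -0.002
t 7.67 pos [0.6242 0.2167 0.2285] L [ -1.8 293.5 228.5] F [ 0.3 -0.9 -0.7] open -0.001
[[0.016, 0.987, -0.161], [0.068, -0.161, -0.985], [-0.998, 0.005, -0.07]]
(((592.83349609375, 18.372970581054688), (75.35060119628906, 60.112003326416016), 80.88694763183594), np.float64(0.050951658462593585), 870) [-1.6 92.8  0. ]
logger (((581.3379516601562, -64.09033203125), (129.18609619140625, 120.30878448486328), 80.69569396972656), np.float64(0.05989265940084139), 2755)
```

View pics/t4.png

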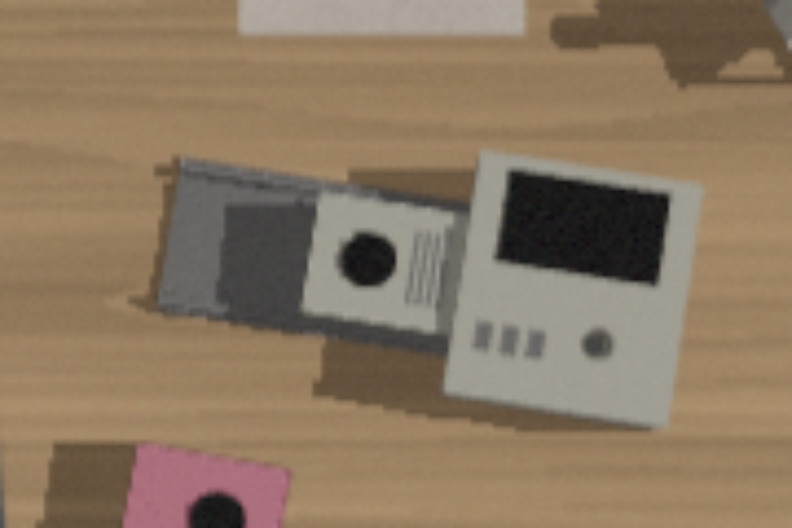

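View pics/s4.png

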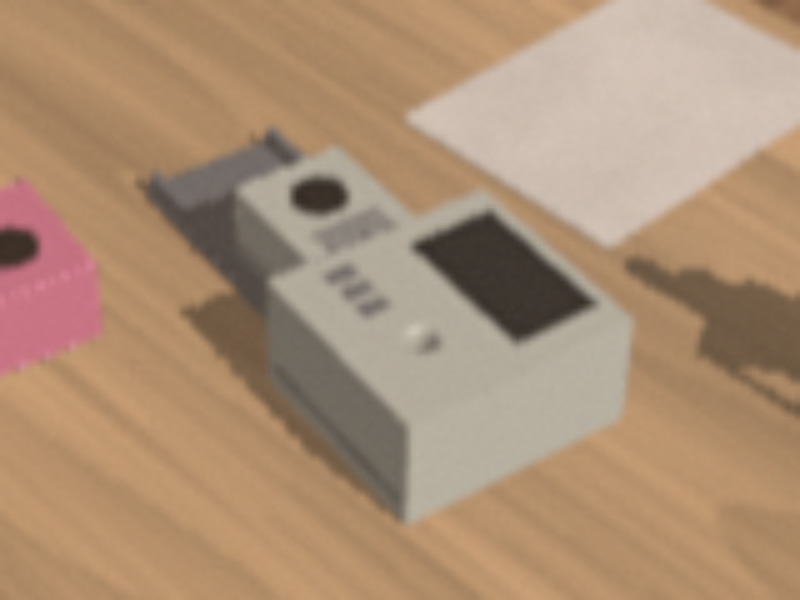

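Both views show the module at crop (385,262) / side (320,215) against the logger: measured y 92.8 mm (92.5 is flush), x -1.6 mm, parallel. Next, the stylus.

Run:
```python
from h import *
print(ctrl.get_obs()["q"].round(2));S=[.4523,-.3374,.2]
print(go(S,LX),go(S,-LX))
```

```text
[0.12 0.35 1.41 0.07 1.36 0.27]
{'shift_cm': array([-1.22, -8.04, 57.51]), 'rot': array([-0.004, -0.07 , -0.005])} {'shift_cm': array([-1.22, -8.04, 57.51]), 'rot': array([ 3.135, -0.008,  0.11 ])}
```

```bash
python3 -m creep '1 0 0 0 0 -.07 0; 1 0 -.8 5.8 0 0 0; 1 0 -.8 5.8 0 0 0; 1 0 -.8 5.8 0 0 0; 1 0 -.8 5.8 0 0 0; 1 0 -.8 5.8 0 0 0; 1 0 -.8 5.8 0 0 0; 1 0 -.8 5.8 0 0 0; 1 0 -.8 5.8 0 0 0; 1 0 -.8 5.8 0 0 0'
python3 - <<'E'
from h import *
st();S=[.4523,-.3374,.2]
print(ctrl.get_obs()["q"].round(2),go(S,LX))
E
```

```text
time_s: 8.93
eef_pos: [0.4584, -0.3051, 0.2312]
eef_rot: [-0.462, -0.532, -0.454, 0.545]
wrist_force: [0.3, -0.2, -0.6]
opening: 1.002
t 8.93 pos [ 0.4584 -0.3051  0.2312] L [ -83.7 -247.8  231.2] F [ 0.3 -0.2 -0.6] open 1.002
[[-0.007, 0.987, -0.161], [-0.02, -0.161, -0.987], [-1.0, -0.004, 0.021]]
[-0.79  0.12  1.67 -0.02  1.34 -0.63] {'shift_cm': array([ 3.19, -0.07,  3.22]), 'rot': array([-0.004,  0.021,  0.004])}
```

```bash
python3 -m creep '1 1 0 2 0 .021 0; 1 1 0 1.2 0 0 0; 1 0 0 0 0 0 0; 1 0 0 0 0 0 0'
python3 - <<'E'
from h import *
p,d=ctrl.camera("side");cv2.imwrite("pics/s5.png",cv2.resize(p[220:400,240:440],None,fx=3.3,fy=3.3))
st();S=[.4523,-.3374,.082]
print(go(S,LX))
E
```

```text
time_s: 9.43
eef_pos: [0.4486, -0.3419, 0.2102]
eef_rot: [-0.454, -0.538, -0.457, 0.543]
wrist_force: [0.5, 0.8, -1.2]
opening: 0.998
t 9.47 pos [ 0.4486 -0.3417  0.2101] L [ -87.5 -285.5  210.1] F [-1.2  0.5 -0.5] open 1.001
[[-0.009, 0.986, -0.169], [-0.0, -0.169, -0.986], [-1.0, -0.008, 0.002]]
{'shift_cm': array([12.81,  0.39, -0.51]), 'rot': array([-0.012,  0.002,  0.008])}
```

View pics/s5.png

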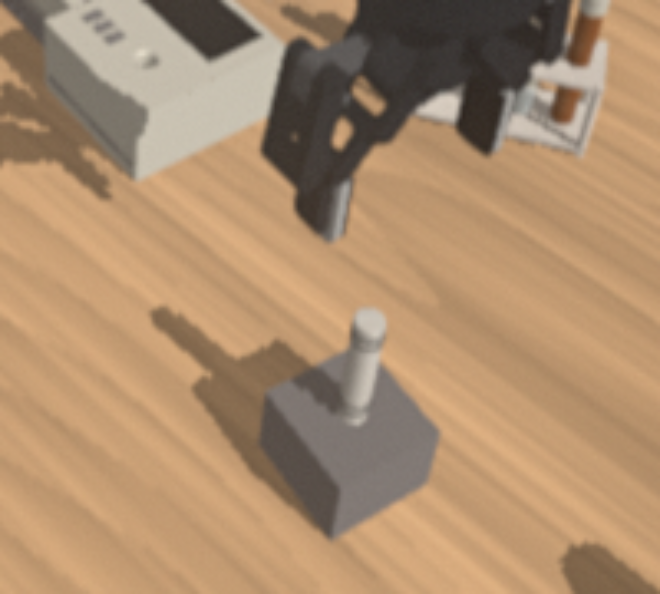

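The gripper is above the stylus, whose top is at crop (369,322). Descend with corrections.

```bash
python3 -m creep '1 2 .39 -.5 -.012 0 .008; 1 3 0 0 0 0 0; 1 0 0 0 0 0 0'
python3 - <<'E'
from h import *
st();S=[.4523,-.3374,.082]
print(go(S,LX))
E
```

```text
time_s: 9.85
eef_pos: [0.4554, -0.3348, 0.1611]
eef_rot: [-0.462, -0.536, -0.459, 0.537]
wrist_force: [-0.3, 0.2, -0.7]
opening: 1.002
t 9.85 pos [ 0.4554 -0.3348  0.1611] L [ -81.9 -277.6  161.1] F [-0.3  0.2 -0.7] open 1.002
[[0.001, 0.988, -0.152], [-0.004, -0.152, -0.988], [-1.0, 0.002, 0.004]]
{'shift_cm': array([ 7.91, -0.29,  0.27]), 'rot': array([ 0.005,  0.004, -0.002])}
```

```bash
python3 -m creep '1 2.6 -.2 .25 .005 0 0; 1 2.6 0 0 0 0 0; 1 2.6 0 0 0 0 0; 1 0 0 0 0 0 0'
python3 - <<'E'
from h import *
st();S=[.4523,-.3374,.082]
print(go(S,LX))
E
```

```text
time_s: 10.35
eef_pos: [0.4578, -0.3381, 0.0886]
eef_rot: [-0.465, -0.536, -0.455, 0.537]
wrist_force: [-0.2, 0.5, -0.2]
opening: 1.003
t 10.35 pos [ 0.4578 -0.3381  0.0886] L [ -79.1 -280.5   88.6] F [-0.2  0.5 -0.2] open 1.003
[[0.008, 0.988, -0.152], [-0.012, -0.152, -0.988], [-1.0, 0.009, 0.01]]
{'shift_cm': array([ 0.65, -0.56,  0.01]), 'rot': array([ 0.005,  0.01 , -0.009])}
```

```bash
python3 -m creep '1 .6 -.5 0 .005 .01 -.009; 1 0 0 0 0 0 0; 1 0 0 0 0 0 0'
python3 - <<'E'
from h import *
st();S=[.4523,-.3374,.082]
print(go(S,LX))
p,d=ctrl.camera("side");cv2.imwrite("pics/s6.png",cv2.resize(p[220:400,240:440],None,fx=3.3,fy=3.3))
E
```

```text
time_s: 10.72
eef_pos: [0.4549, -0.3391, 0.0868]
eef_rot: [0.461, 0.538, 0.457, -0.538]
wrist_force: [0.4, -1.6, -0.3]
opening: 1.001
t 10.72 pos [ 0.4549 -0.3391  0.0868] L [ -81.8 -281.9   86.8] F [ 0.4 -1.6 -0.3] open 1.001
[[0.004, 0.988, -0.157], [-0.005, -0.157, -0.988], [-1.0, 0.005, 0.004]]
{'shift_cm': array([ 0.48, -0.28, -0.13]), 'rot': array([ 0.   ,  0.004, -0.005])}
```

View pics/s6.png

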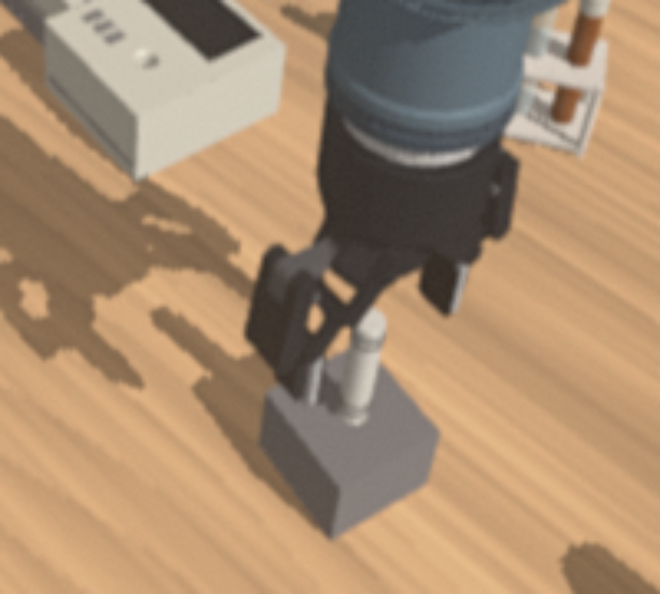

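The stylus is between the open fingers at crop (365,370). One small correction, then close.

```bash
python3 -m creep '1 .3 -.3 -.15 0 .004 -.005; 1 .1 0 0 0 0 0; 1 0 0 0 0 0 0'
python3 - <<'E'
from h import *
st();S=[.4523,-.3374,.082]
print(go(S,LX))
E
```

```text
time_s: 11.15
eef_pos: [0.452, -0.3372, 0.083]
eef_rot: [-0.459, -0.538, -0.459, 0.538]
wrist_force: [-0.0, 0.1, 0.5]
opening: 0.998
t 11.15 pos [ 0.452  -0.3372  0.083 ] L [ -84.9 -280.5   83. ] F [-0.   0.1  0.5] open 0.998
[[-0.0, 0.988, -0.157], [0.0, -0.157, -0.988], [-1.0, -0.0, 0.0]]
{'shift_cm': array([0.1 , 0.03, 0.02]), 'rot': array([0., 0., 0.])}
```

```bash
python3 -m creep '0 0 0 0 0 0 0; 0 0 0 0 0 0 0; 0 0 0 0 0 0 0; 0 0 0 0 0 0 0; 0 0 0 0 0 0 0; 0 0 0 0 0 0 0; 0 0 0 0 0 0 0; 0 0 0 0 0 0 0'
python3 - <<'E'
from h import *
st()
E
```

```text
time_s: 12.15
eef_pos: [0.4521, -0.3372, 0.083]
eef_rot: [-0.459, -0.538, -0.459, 0.538]
wrist_force: [0.1, 0.6, 0.3]
opening: 0.167
t 12.15 pos [ 0.4521 -0.3372  0.083 ] L [ -84.8 -280.5   83. ] F [0.1 0.6 0.3] open 0.167
[[-0.0, 0.988, -0.157], [-0.0, -0.157, -0.988], [-1.0, -0.0, 0.0]]
```

```bash
python3 -m creep '0 -2 0 0 0 0 0; 0 -2 0 0 0 0 0; 0 -2 0 0 0 0 0; 0 -3 0 0 0 0 0; 0 -3 0 0 0 0 0; 0 -1 0 0 0 0 0; 0 0 0 0 0 0 0'
python3 - <<'E'
from h import *
p,d=ctrl.camera("side");cv2.imwrite("pics/s7.png",cv2.resize(p[200:400,200:440],None,fx=3,fy=3))
st();print(go(L(-25,-15,.2),LX))
E
```

```text
time_s: 13.02
eef_pos: [0.4513, -0.3364, 0.2145]
eef_rot: [-0.458, -0.538, -0.46, 0.538]
wrist_force: [-0.5, 0.4, -1.3]
opening: 0.174
t 13.07 pos [ 0.4511 -0.3362  0.2139] L [ -86.  -279.6  213.9] F [ 0.1  0.1 -0.9] open 0.17
[[-0.003, 0.988, -0.157], [0.003, -0.157, -0.988], [-1.0, -0.003, -0.003]]
{'shift_cm': array([  1.44,   6.11, -26.46]), 'rot': array([ 0.   , -0.003,  0.003])}
```

View pics/s7.png

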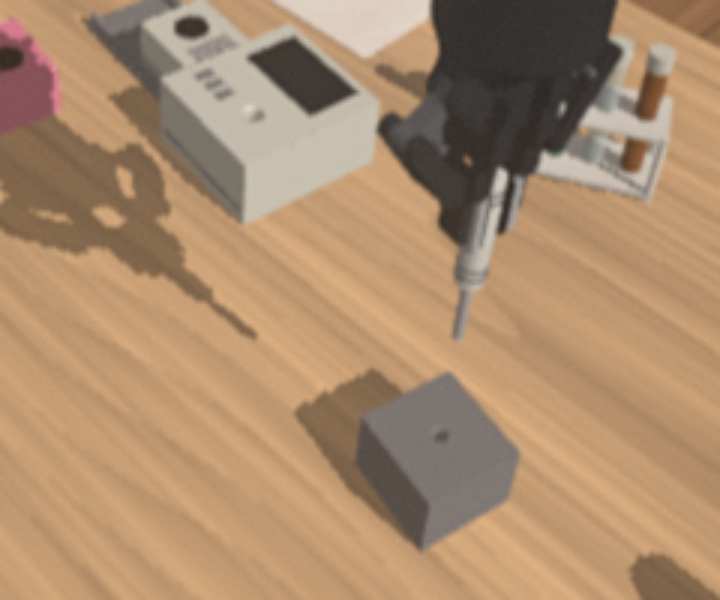

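The stylus is clear of the stand and in the fingers, tip at crop (458,338), with the empty stand hole at (441,437). Move it over the hole.

```bash
python3 -m creep '0 0 1.2 -5 0 -.003 .003; 0 0 1.2 -5 0 0 0; 0 0 1.2 -5 0 0 0; 0 0 1.2 -5 0 0 0; 0 0 1.2 -5 0 0 0; 0 0 .2 -1 0 0 0; 0 0 0 0 0 0 0'
python3 - <<'E'
from h import *
print(proj("side",[.4511,-.3362,.1339-.0]))
st();print(go(L(-25,-15,.155),LX))
E
```

```text
time_s: 13.95
eef_pos: [0.551, -0.0809, 0.2022]
eef_rot: [-0.453, -0.536, -0.464, 0.541]
wrist_force: [-0.1, -0.2, -0.3]
opening: 0.17
[[351.66725389 311.89576956]]
t 13.95 pos [ 0.551  -0.0809  0.2022] L [-27.4 -11.8 202.2] F [-0.1 -0.2 -0.3] open 0.17
[[-0.015, 0.987, -0.16], [0.007, -0.16, -0.987], [-1.0, -0.016, -0.005]]
{'shift_cm': array([4.71, 0.31, 0.34]), 'rot': array([-0.003, -0.005,  0.016])}
```

```bash
python3 -m creep '0 2 .3 .3 -.003 -.005 .016; 0 2.4 0 0 0 0 0; 0 0 0 0 0 0 0; 0 0 0 0 0 0 0'
python3 - <<'E'
from h import *
st();print(go(L(-25,-15,.15),LX))
E
```

```text
time_s: 14.45
eef_pos: [0.5515, -0.0892, 0.156]
eef_rot: [-0.458, -0.538, -0.458, 0.54]
wrist_force: [-0.4, -0.8, -0.1]
opening: 0.168
t 14.45 pos [ 0.5515 -0.0892  0.156 ] L [-25.6 -20.  156. ] F [-0.4 -0.8 -0.1] open 0.168
[[-0.002, 0.987, -0.162], [-0.001, -0.162, -0.987], [-1.0, -0.002, 0.002]]
{'shift_cm': array([ 0.6 ,  0.06, -0.5 ]), 'rot': array([-0.005,  0.002,  0.002])}
```

```bash
python3 -m creep '0 .5 .1 -.5 -.005 0 0; 0 0 0 0 0 0 0; 0 0 0 0 0 0 0'
python3 - <<'E'
from h import *
st();print(go(L(-25,-15,.15),LX))
o,R=tool();tip=o["eef_pos"]+R.apply([.08,0,0]);print("tip",tip,toL(tip))
for n in("side","top"):
    p,d=ctrl.camera(n);a=proj(n,[tip,L(-25,-15,.06)]);print(n,a)
    u,v=a[1].astype(int)
    cv2.imwrite(f"pics/{n}8.png",cv2.resize(p[v-50:v+40,u-60:u+60],None,fx=6,fy=6,interpolation=2));print(u-60,v-50)
E
```

```text
time_s: 14.82
eef_pos: [0.5544, -0.0852, 0.1527]
eef_rot: [-0.46, -0.538, -0.458, 0.538]
wrist_force: [1.0, 0.4, 0.4]
opening: 0.167
t 14.82 pos [ 0.5544 -0.0852  0.1527] L [-23.3 -15.6 152.7] F [1.  0.4 0.4] open 0.167
[[0.001, 0.988, -0.157], [-0.002, -0.157, -0.988], [-1.0, 0.001, 0.002]]
{'shift_cm': array([ 0.27, -0.17, -0.06]), 'rot': array([-0.001,  0.002, -0.001])}
tip [ 0.55447158 -0.08541281  0.07271338] [-23.2 -15.8  72.7]
side [[285.5590517  233.12311377]
 [284.51378144 237.63329064]]
224 187
top [[336.06849    216.19542495]
 [335.05907063 217.26955432]]
275 167
```

View pics/side8.png

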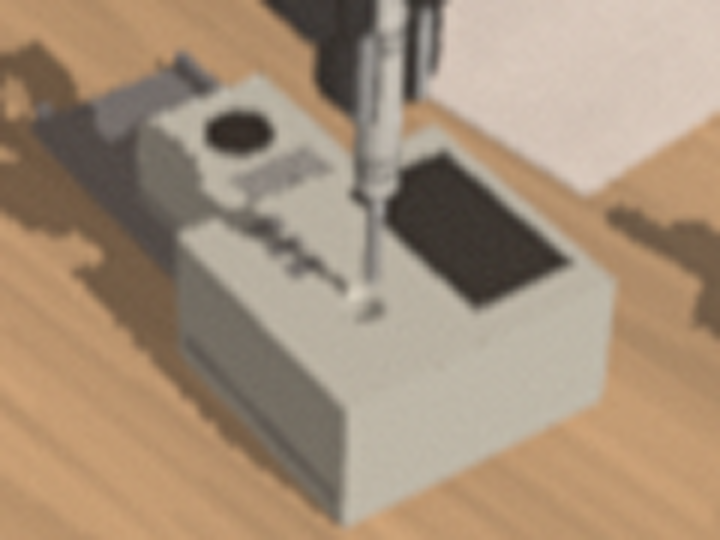

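View pics/top8.png

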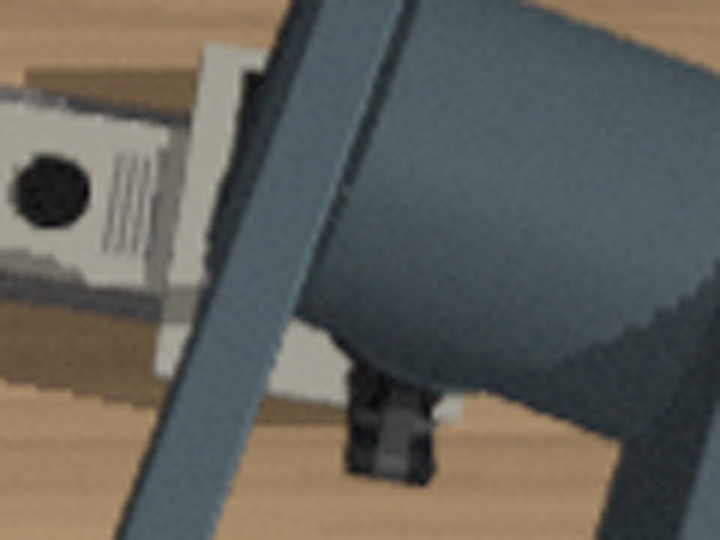

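Side view: the tip at crop (370,285) is right over the hole mouth at (365,302), within 1 px of both predictions. Descend.

```bash
python3 -m creep '0 .6 -.15 -.05 0 .002 0; 0 0 0 0 0 0 0;0 0 0 0 0 0 0'
python3 - <<'E'
from h import *
st();print(go(L(-25,-15,.12),LX))
E
```

```text
time_s: 15.3
eef_pos: [0.5527, -0.0843, 0.1462]
eef_rot: [0.459, 0.538, 0.459, -0.538]
wrist_force: [0.2, 0.4, -1.5]
opening: 0.17
t 15.3 pos [ 0.5527 -0.0843  0.1462] L [-25.1 -14.9 146.2] F [ 0.2  0.4 -1.5] open 0.17
[[0.001, 0.988, -0.157], [-0.0, -0.157, -0.988], [-1.0, 0.001, 0.0]]
{'shift_cm': array([2.62, 0.01, 0.01]), 'rot': array([-0.   ,  0.   , -0.001])}
```

```bash
python3 -m creep '0 .7 0 0 0 0 0; 0 .6 0 0 0 0 0; 0 .6 0 0 0 0 0; 0 0 0 0 0 0 0'
python3 - <<'E'
from h import *
st();print(go(L(-25,-15,.112),LX))
E
```

```text
time_s: 15.8
eef_pos: [0.5524, -0.0842, 0.1253]
eef_rot: [0.459, 0.538, 0.459, -0.538]
wrist_force: [0.2, 0.2, -1.2]
opening: 0.169
t 15.8 pos [ 0.5524 -0.0842  0.1253] L [-25.5 -14.8 125.3] F [ 0.2  0.2 -1.2] open 0.169
[[0.0, 0.988, -0.157], [0.0, -0.157, -0.988], [-1.0, 0.0, -0.0]]
{'shift_cm': array([1.33, 0.05, 0.02]), 'rot': array([-0., -0., -0.])}
```

The tip is 15 mm down the hole with no side force. Press in small steps.

```bash
python3 -m creep '0 .5 .04 0 0 0 0; 0 .3 0 0 0 0 0' ; for i in 1; do :; done; python3 -m creep '0 .3 0 0 0 0 0';python3 -m creep '0 .3 0 0 0 0 0'; python3 -m creep '0 .3 0 0 0 0 0'
```

```text
time_s: 16.05
eef_pos: [0.5532, -0.0844, 0.1174]
eef_rot: [0.459, 0.538, 0.459, -0.538]
wrist_force: [-0.6, 0.4, 2.2]
opening: 0.17
time_s: 16.18
eef_pos: [0.5533, -0.0844, 0.1146]
eef_rot: [0.459, 0.538, 0.459, -0.538]
wrist_force: [-2.1, 1.0, 5.5]
opening: 0.169
time_s: 16.3
eef_pos: [0.5541, -0.0847, 0.1133]
eef_rot: [0.46, 0.538, 0.458, -0.537]
wrist_force: [-6.6, 1.8, 23.5]
opening: 0.166
time_s: 16.42
eef_pos: [0.5547, -0.085, 0.1132]
eef_rot: [0.46, 0.538, 0.458, -0.537]
wrist_force: [-9.6, 3.0, 27.0]
opening: 0.168
```

Hard stop reached. Ease to a moderate hold, re-centre laterally, and check it is steady.

```bash
python3 -m creep '0 .1 -.12 -.03 0 0 .002; 0 .1 -.05 0 0 0 0'; python3 -m creep '0 .1 0 0 0 0 0;0 .1 0 0 0 0 0; 0 .1 0 0 0 0 0'
python3 - <<'E'
from h import *
o,R=tool()
for i in range(3):
    p,d=ctrl.camera("side");st()
print(go(L(-25,-15,.1130),LX),o["q"].round(2))
cv2.imwrite("pics/s9.png",cv2.resize(p[160:290,200:360],None,fx=4.6,fy=4.6))
p,d=ctrl.camera("top");cv2.imwrite("pics/t9.png",cv2.resize(p[140:260,200:380],None,fx=4.4,fy=4.4))
E
```

```text
time_s: 16.68
eef_pos: [0.5533, -0.0844, 0.1138]
eef_rot: [0.461, 0.539, 0.457, -0.537]
wrist_force: [-1.9, 0.2, 5.2]
opening: 0.171
time_s: 17.05
eef_pos: [0.5534, -0.0844, 0.1137]
eef_rot: [0.461, 0.538, 0.457, -0.537]
wrist_force: [-3.9, 2.2, 9.3]
opening: 0.168
t 17.1 pos [ 0.5534 -0.0844  0.1137] L [-24.4 -14.9 113.7] F [-4.   1.1  9.1] open 0.176
[[0.006, 0.988, -0.156], [-0.003, -0.156, -0.988], [-1.0, 0.006, 0.002]]
t 17.15 pos [ 0.5534 -0.0844  0.1137] L [-24.5 -14.9 113.7] F [-4.2  0.9  8.8] open 0.171
[[0.006, 0.988, -0.156], [-0.003, -0.156, -0.988], [-1.0, 0.006, 0.002]]
t 17.2 pos [ 0.5534 -0.0844  0.1138] L [-24.5 -14.9 113.8] F [-3.7  0.4  9.4] open 0.167
[[0.006, 0.988, -0.156], [-0.003, -0.156, -0.988], [-1.0, 0.006, 0.002]]
{'shift_cm': array([ 0.07, -0.05,  0.01]), 'rot': array([ 0.001,  0.002, -0.006])} [-0.36  0.28  1.75 -0.    1.11 -0.21]
```

View pics/s9.png

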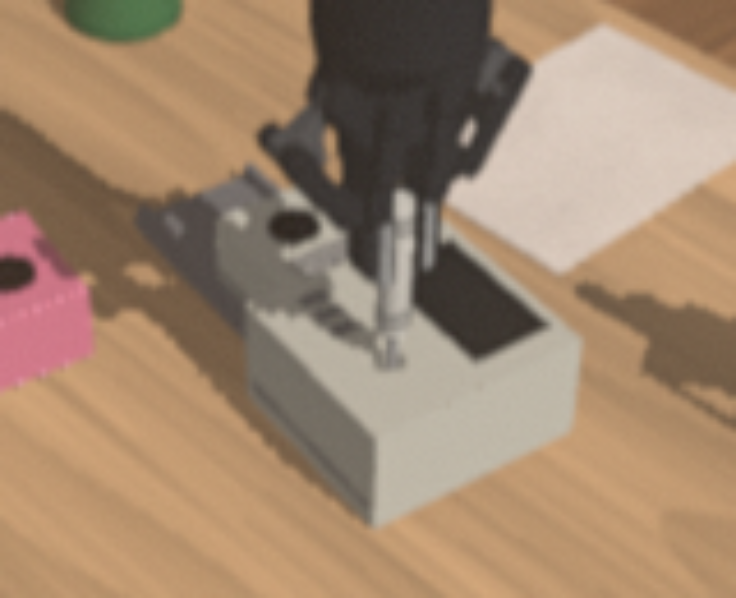

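View pics/t9.png

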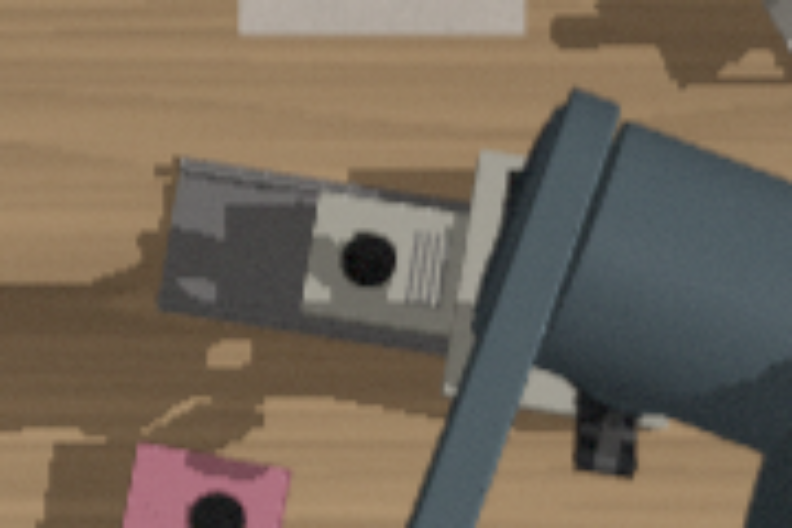

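Steady at about 9 N, above the 6 N that fully down takes. The tip at about 34 mm matches the hard stop, and the module has not moved (crop (385,262)). Hand in.

Run:
```python
from h import *
print(ctrl.hand_in());st()
```

```text
the job is handed in; nothing more can be done
None
the job is handed in; nothing more can be done
```

I handed the job in at about 17 s of the 54 s allowed. The button was held down with the stylus still in the fingers and the module flush against the logger. The hand-in gives no verdict.

- **Module:** I pushed it with shut fingers until it stopped firmly at about 40 N. Afterwards its centre measured 92.8 mm from the logger's centre (92.5 mm is flush). It sat 1.6 mm off sideways, with an angle error under 0.01 rad. The last top picture shows it in the same place.
- **Stylus and button:** The stylus came out of its stand without slipping, and I lowered it through the hole to the hard stop. The force there peaked at about 28 N, and I then eased it to a hold. The final push was about 9 N (6 N is fully down), with a side force of about 4 N. The tip was about 26 mm below the hole's mouth, nearly on its axis and upright.
- **Not measured directly:** I worked out the tip's position and the button's travel from the arm pose and force, because they can't be seen inside the hole.
- **Beaker, flask and rack:** My moves were planned clear of them and I felt no contact. I did not measure their positions again at the end.

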